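# Complete the fixture-post kit tray

## Robot

A 7-joint arm with a two-finger parallel gripper is mounted at the origin on the work surface. World frame = base frame: x ahead of the robot, y to its left, z up, the work surface at z = 0. Lengths are in m, angles in degrees, forces in N, time in s.
With the tool pointing down it reaches from about 0.425 to 0.875 m from the base axis. Payload 9.9 kg.
Tool frame: the origin (TCP) lies midway between the tips of the shut fingers; the grasp point (between the pads) lies manip.grip_depth behind it (manip.grip_depth is the distance from the TCP to the grasp point, in m); z points along the fingers, y is the direction in which the jaws open and shut (so a half turn about z gives the same grasp; the last joint's range is limited). The gripper opens to 85 mm and grips with 20 to 120 N. Pads are 22 mm wide; open, the fingers measure 114 mm over their backs; the gripper's body (76 mm by 85 mm) begins 54 mm behind the grasp point. The pads swing forward as they close: fully open they stand 13 mm farther back than shut.
Start: joints at [63.495, 32.985, 1.427, 82.34, -0.859, 64.687, -3.237], TCP at [0.25, -0.627, 0.231] pointing down, gripper open.
Joint ranges: [-157.87, 157.87], [-19.46, 123.44], [-87.15, 90], [11.01, 140.99], [-62.26, 242.26], [9.8, 113.94], [-161.44, 161.44]. Speed limits (degrees/s): [127.2, 127.2, 172.46, 172.46, 180, 180, 180].

## Interface

Orientations are given as a 3x3 rotation matrix whose columns are the frame's x, y, z axes.
In Python, from plant import get_obs, capture, camera_params, manip gives the robot as it stands.
- The arm moves only by the tool drive_tool, never from a script. Its argument "deltas" is a list that holds one entry, the list of rows, each a list of 4 numbers: the shift along the tool's x, y, z in m, then the turn about the tool's z in rad. A call has 1 to 5 rows; each row is the pose to reach, as a shift and turn from the pose commanded when the call began, along the tool's axes at that moment; what a row does not reach only later rows make up. A row lasts 1/12 s, in which the tool goes at most 41.7 mm and 7.16 degrees, less where a joint would pass 70% of its speed; a pose out of reach is approached as far as the arm can. A call with a gripper value outside its range is refused whole. "hand" is the opening in per cent of the stroke, from 0 (shut) to 100 (fully open), set as the call begins (left out, the last holds). The fingers move at their own pace and stop on an object; "newtons" is the grip in N (left out, the last holds). Time passes only in rows, so rows that repeat a pose let the fingers close. It gives the time, the measured TCP pose, the force and the opening at its end, in the units of the state.
- get_obs(): the state, without advancing time (a new reading comes with each control period).
- capture(name): name is "scene" or "top" or "wrist"; returns the picture (400x640x3 uint8, red, green, blue); there is no depth.
- camera_params(name): a dict with "intrinsics" (3x3 intrinsics, pixels), "eye" and "attitude" of the camera in the world. Camera axes: x right, y down, z forward; pixel columns grow to the right and rows downward; lengths in m; the calibration is good to about 2 mm. A picture is of the moment at which its call begins: read the wrist's pose just before it. camera_params takes no time and is no camera call; for the wrist camera it gives the pose at the moment of the call.
- manip.hand_in(): hands the job in, once; it reports no verdict.
The state is a dict: "time": time; "q": joint angles; "dq": joint speeds; "joint_efforts": joint torques, N m; "tcp_pos": TCP position; "orientation": TCP orientation; "force": force on the tool from outside, world axes, zero at the start; "ft_torque": the same for the moment, N m; "gripper_width": finger opening in m.
Only numpy, scipy, OpenCV 4.12 (cv2) and the standard library are available. Lean on these libraries where they do the work, as an engineer would, in place of code of your own. Each camera call takes 0.05 s, during which the arm holds its last target. There are 200 camera calls.

## Task

Complete the kit in the round aluminium tray: take the two blue posts from the table and stand them upright on the tray's floor, one in each of the two gaps in the ring of black spacers, so that the seven pieces make a hexagon. The orange and the brass posts do not belong in this kit.

Things in the scene. Friction and masses are not known exactly. Their poses are not given: they have to be found in the camera images.
- post_a_mid (a point): Centre (half-way up) of one of the two identical blue fixture posts: an upright cylinder with thin steel bands, 28 mm diameter, 100 mm tall, 110 to 230 g, standing loose on the table; z is its long axis. Best gripped from above about 15 mm above this centre. Neighbours are at least 50 mm clear of it.
- post_b_mid (a point): Centre (half-way up) of the other blue post, identical: 28 mm diameter, 100 mm tall, loose on the table, z its long axis; grip it likewise. Posts of the same size in orange and in brass stand among the blue ones and are not wanted.
- place_1 (a point): Free place one of the round tray: the point on its inner floor (4 mm above the table) where a post's foot centre goes; z up. The tray is an aluminium dish fixed to the table, 112 mm inside and 120 mm outside diameter, rim 28 mm above the table, laid out for seven 28 mm cylinders, one central and six round it, 36 mm between centres.
- place_2 (a point): Free place two, likewise on the tray's floor, opposite place one: the tray's centre lies midway, 36 mm from each. The other five places hold loose black spacers (28 mm diameter, 25 mm tall, tops 29 mm above the table), which leave about 6 to 8 mm free round a post.
There are look-alikes about, which are no part of the job. What is shaped like the part that bears post_a_mid but green is not meant. Several things look just like the part that bears place_1: the one meant starts nearest to the robot's base.

How it is judged (in metres and radians):
At the end, for the whole second after the job is handed in: Both blue posts stand in the tray, one in each free place in either order: post centre within 16 mm sideways of the place, foot on the tray floor (centre less than 56 mm above the floor), tilted less than 0.17 rad (10 degrees), released and at rest (below 0.02 m/s) (((horizontal distance between post_a_mid and place_1 below 0.016 m and z of post_a_mid in the frame of place_1 below 0.056 m and angle between each of post_a_mid, post_b_mid's own z axis and vertical below 0.17 rad and horizontal distance between post_b_mid and place_2 below 0.016 m and z of post_b_mid in the frame of place_2 below 0.056 m) or (horizontal distance between post_a_mid and place_2 below 0.016 m and z of post_a_mid in the frame of place_2 below 0.056 m and angle between each of post_a_mid, post_b_mid's own z axis and vertical below 0.17 rad and horizontal distance between post_b_mid and place_1 below 0.016 m and z of post_b_mid in the frame of place_1 below 0.056 m)) and linear speed of each of post_a, post_b below 0.02 m/s); the robot touches nothing.
It also fails if it takes over 54 s, if anything falls off the work surface, if the arm or the gripper's body presses on something with over 40 N, if the wrist force passes 120 N, or if a joint passes its speed limit or range.

## Working session

There is one attempt and no reset: what is moved stays moved. The work goes in short steps, Python scripts to look and compute and a tool call to move; the robot and the scene stay as the last step left them, time stands still between calls to the robot, and variables do not carry over. Pictures are saved under pics/ and viewed, about 8 in all and at most 12, crops included, and the job is handed in when it is done.

Besides the shell and the picture viewer there is one more tool, called after ">>>" as a command line: name --argument value ..., lists and objects as JSON in quotes. drive_tool: Moves the arm, as the interface text tells. Its arguments: {"type":"object","properties":{"deltas":{"type":"array","items":{"type":"array","items":{"type":"array","items":{"type":"number"}}}},"hand":{"type":"number"},"newtons":{"type":"number"}},"required":["deltas"]}

```bash
mkdir -p pics; cat > h.py <<'E'
import numpy as np,cv2
from plant import get_obs,capture,camera_params,manip
def px2w(p,name,z,cp=None):
    c=cp or camera_params(name); K=np.array(c['intrinsics']);R=np.array(c['attitude']);e=np.array(c['eye'])
    d=R@np.linalg.solve(K,[p[0],p[1],1.]); return e+d*(z-e[2])/d[2]
def w2px(P,name,cp=None):
    c=cp or camera_params(name); K=np.array(c['intrinsics']);R=np.array(c['attitude']);e=np.array(c['eye'])
    q=K@(R.T@(np.array(P)-e)); return q[:2]/q[2]
def save(n,im): cv2.imwrite('pics/'+n,im[...,::-1])
E
python3 - <<'E'
from h import *
for n in('top','scene'):
    im=capture(n);save(n+'1.png',im);c=camera_params(n);print(n,np.round(c['eye'],3),np.round(c['attitude'],3).tolist(),np.array(c['intrinsics']).tolist())
o=get_obs();print(o['time'],o['tcp_pos'],o['orientation'],o['gripper_width'],manip.grip_depth)
E
```

```text
top [0.349 0.102 1.31 ] [[-0.026, -0.986, 0.162], [-1.0, 0.024, -0.016], [0.012, -0.163, -0.987]] [[507.75306684502283, 0.0, 318.29563959290834], [0.0, 507.75306684502283, 194.66246866324457], [0.0, 0.0, 1.0]]
scene [1.044 0.464 0.799] [[-0.623, 0.61, -0.49], [0.782, 0.476, -0.402], [-0.012, -0.633, -0.774]] [[470.1545678831771, 0.0, 326.3390216379673], [0.0, 470.1545678831771, 203.57596325170636], [0.0, 0.0, 1.0]]
0.1 [ 0.24948437 -0.62674798  0.23053028] [[ 9.29082010e-01  3.69873226e-01 -6.44155215e-04]
 [ 3.69873776e-01 -9.29080981e-01  1.38589082e-03]
 [-8.58684526e-05 -1.52586235e-03 -9.99998832e-01]] 0.08571616790025553 0.0187
```

View pics/top1.png

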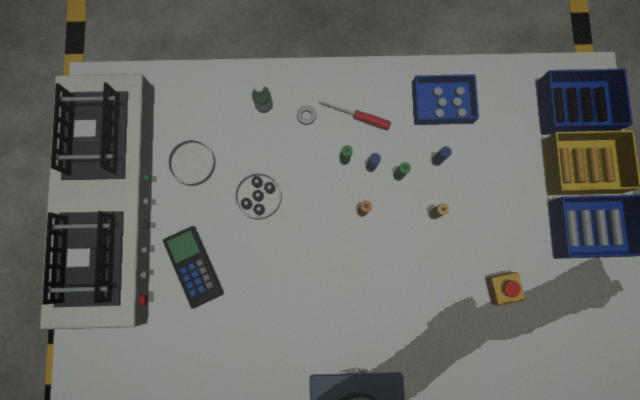

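View pics/scene1.png

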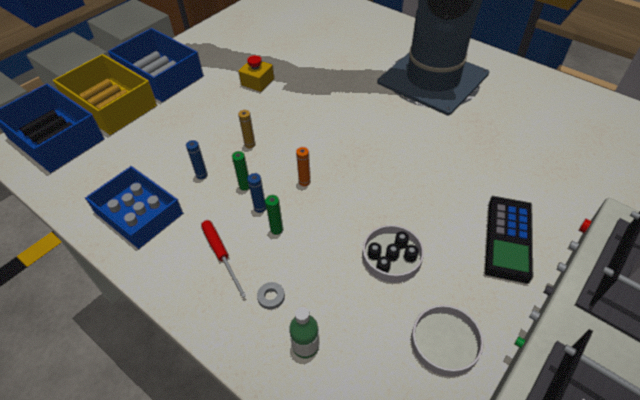

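```bash
python3 - <<'E'
from h import *
from scipy.optimize import least_squares
M={}
for n in('top','scene'):
    im=cv2.imread(f'pics/{n}1.png');hsv=cv2.cvtColor(im,cv2.COLOR_BGR2HSV)
    m=cv2.inRange(hsv,(100,90,30),(125,255,255))
    k,l,s,c=cv2.connectedComponentsWithStats(cv2.morphologyEx(m,cv2.MORPH_CLOSE,np.ones((5,5))))
    M[n]=[(s[i].tolist(),c[i]) for i in range(1,k) if 40<s[i][4]<1200]
    print(n,[(a,b.round(1).tolist()) for a,b in M[n]])
for pt,ps in (((374,160),(257,192)),((444,154),(196,160))):
    t=min(M['top'],key=lambda a:np.hypot(*(a[1]-pt)))[1];s=min(M['scene'],key=lambda a:np.hypot(*(a[1]-ps)))[1]
    r=least_squares(lambda P:np.r_[w2px(P,'top')-t,w2px(P,'scene')-s],[.5,0,.05]);print(r.x.round(4),r.fun.round(1),'topz',px2w(t,'top',.05).round(4))
im=cv2.imread('pics/top1.png');g=cv2.cvtColor(im,cv2.COLOR_BGR2GRAY)
m=(g[165:225,230:290]<60).astype(np.uint8)
k,l,s,c=cv2.connectedComponentsWithStats(m)
for i in range(1,k):
    if s[i][4]>15: print('spacer',s[i],(c[i]+[230,165]).round(1),px2w(c[i]+[230,165],'top',.02).round(4))
print('tray',px2w((258.5,195.5),'top',.028))
for n,b in(('top',(225,130,465,225)),('scene',(180,100,430,300))):
    pass
a=cv2.resize(im[130:225,225:465],None,fx=3.3,fy=3.3,interpolation=cv2.INTER_CUBIC)
b=cv2.resize(cv2.imread('pics/scene1.png')[215:295,340:540],(792,317),interpolation=cv2.INTER_CUBIC)
cv2.imwrite('pics/crop1.png',np.vstack([a[:282],b[:317,:a.shape[1]] if b.shape[1]>=a.shape[1] else cv2.copyMakeBorder(b,0,0,0,a.shape[1]-b.shape[1],0)])[:600,:800])
E
```

```text
top [([440, 147, 11, 10, 78], [445.4, 151.6]), ([370, 154, 10, 10, 78], [374.6, 158.1]), ([179, 263, 26, 34, 461], [191.9, 279.4])]
scene [([374, 0, 29, 12, 196], [391.2, 3.6]), ([539, 0, 43, 24, 427], [555.0, 12.8]), ([453, 15, 11, 21, 66], [457.7, 23.3]), ([0, 19, 93, 60, 1079], [38.1, 51.2]), ([525, 29, 47, 40, 1176], [547.2, 48.2]), ([427, 38, 14, 10, 64], [433.2, 43.3]), ([429, 39, 37, 27, 201], [449.0, 55.4]), ([416, 48, 13, 14, 85], [422.3, 56.2]), ([405, 64, 55, 31, 654], [431.0, 79.6]), ([186, 141, 20, 38, 381], [196.1, 158.9]), ([247, 174, 19, 38, 415], [256.3, 191.9]), ([507, 205, 21, 35, 653], [517.0, 221.9])]
[ 0.6423 -0.059   0.0583] [-1.6  1.3 -1.7 -0.3] topz [ 0.6476 -0.0644  0.05  ]
[ 0.6535 -0.2389  0.0539] [-2.4  2.4 -2.9 -0.5] topz [ 0.6606 -0.2466  0.05  ]
spacer [22 12 10 10 54] [256.8 182. ] [0.5984 0.2388 0.02  ]
spacer [35 18 10 10 52] [269.4 187.7] [0.5827 0.2066 0.02  ]
spacer [23 26 10 10 50] [257.9 195.9] [0.562  0.2364 0.02  ]
spacer [12 34 10 10 54] [246.5 203.7] [0.5425 0.2656 0.02  ]
spacer [24 40 10 10 54] [258.9 209.6] [0.5265 0.2339 0.02  ]
tray [0.56166798 0.23394515 0.028     ]
```

View pics/crop1.png

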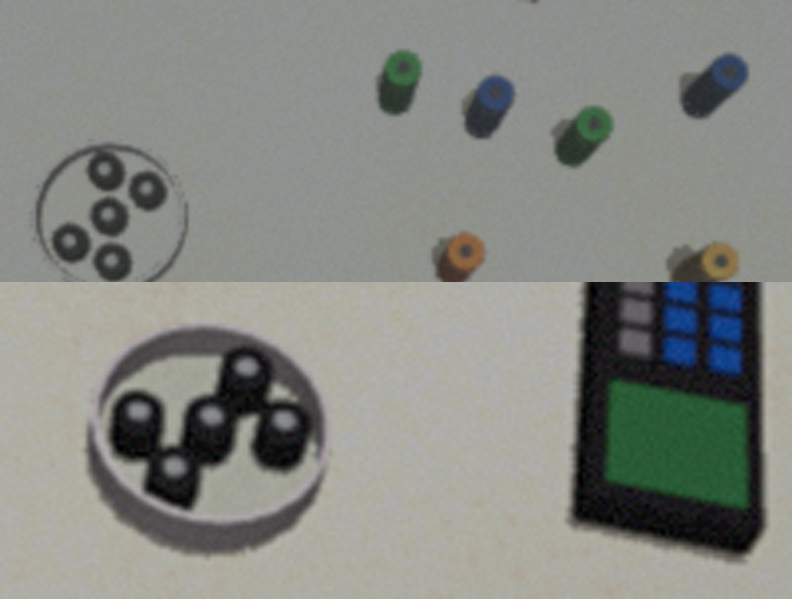

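Candidates (top picture): blue posts at (375,158) and (446,152), which I choose. Not wanted are the green ones at (346,153) and (403,169), orange at (365,207) and brass at (441,209). The tray with spacers is at (258,195), nearer the base than the empty ring at (192,162). The gaps lie at upper left and lower right of its centre. The crop confirms all of this.

```bash
cat >> h.py <<'E'
def delta(P):
    o=get_obs();R=np.array(o['orientation']);return (R.T@(np.array(P)-o['tcp_pos'])).round(4)
E
python3 - <<'E'
from h import *
for p in((374.7,158.0),(445.7,151.7)):print(px2w(p,'top',.1).round(4))
for p in((256.5,191.9),(196.1,158.9)):print('scene',px2w(p,'scene',.05).round(4))
B=px2w((445.7,151.7),'top',.1);print(delta([B[0],B[1],.2]))
E
```

```text
[ 0.636  -0.0581  0.1   ]
[ 0.6478 -0.2335  0.1   ]
scene [ 0.636  -0.0611  0.05  ]
scene [ 0.6487 -0.2362  0.05  ]
[ 0.5156 -0.218   0.0308]
```

>>> drive_tool --deltas '[[[0.037, -0.0155, 0, -0.12], [0.074, -0.031, 0, -0.24], [0.111, -0.0465, 0, -0.36], [0.148, -0.062, 0, -0.48], [0.185, -0.0775, 0, -0.6]]]' --hand 100 --newtons 60

```text
time: 0.52
tcp_pos: [0.3938, -0.4851, 0.231]
orientation: [[0.553, 0.833, -0.0], [0.833, -0.553, 0.0], [0.0, -0.001, -1.0]]
force: [0.5, -0.7, -0.7]
gripper_width: 0.0855
```

```bash
python3 -c "
from h import *
o=get_obs();print(o['tcp_pos'],np.array(o['orientation'])[:,1],delta([.648,-.235,.2]))"
```

```text
[ 0.39376865 -0.4850934   0.23102811] [ 8.33024945e-01 -5.53235149e-01 -5.57318504e-04] [0.349  0.0734 0.031 ]
```

>>> drive_tool --deltas '[[[0.038, 0.008, 0, -0.07], [0.076, 0.016, 0, -0.14], [0.114, 0.024, 0, -0.14], [0.152, 0.032, 0, -0.14], [0.19, 0.04, 0, -0.14]]]'

```text
time: 0.93
tcp_pos: [0.5329, -0.3499, 0.231]
orientation: [[0.437, 0.899, -0.001], [0.899, -0.437, 0.0], [-0.0, -0.001, -1.0]]
force: [1.4, -1.0, 0.5]
gripper_width: 0.0853
```

```bash
python3 -c "
from h import *
o=get_obs();print(o['tcp_pos'],np.array(o['orientation'])[:,1],delta([.648,-.235,.2]))"
```

```text
[ 0.53292103 -0.34991021  0.23098458] [ 8.99495594e-01 -4.36929319e-01 -6.68079164e-04] [0.1536 0.0533 0.0309]
```

>>> drive_tool --deltas '[[[0.038, 0.013, 0.008, 0], [0.076, 0.026, 0.016, 0], [0.114, 0.039, 0.024, 0], [0.152, 0.053, 0.031, 0], [0.152, 0.053, 0.031, 0]]]'

```text
time: 1.35
tcp_pos: [0.6511, -0.2272, 0.1978]
orientation: [[0.427, 0.904, 0.0], [0.904, -0.427, 0.007], [0.007, -0.003, -1.0]]
force: [-1.1, 3.0, -0.0]
gripper_width: 0.0855
```

```bash
python3 - <<'E'
from h import *
c=camera_params('wrist');o=get_obs();im=capture('wrist');save('w1.png',im)
o=get_obs();print(o['tcp_pos'],np.array(c['eye']),np.array(c['attitude']).round(2).tolist(),c['intrinsics'])
print(w2px([.648,-.235,.1],'wrist',c),w2px([.648,-.235,0],'wrist',c))
E
```

```text
[ 0.64870214 -0.23148216  0.19842514] [ 0.68603271 -0.15314153  0.34080458] [[0.9, -0.4, -0.14], [-0.43, -0.86, -0.28], [-0.0, 0.32, -0.95]] [[276.97367755   0.         320.49493279]
 [  0.         276.97367755 200.72394939]
 [  0.           0.           1.        ]]
[321.53706295 211.27060378] [321.40320481 183.62387686]
```

View pics/w1.png

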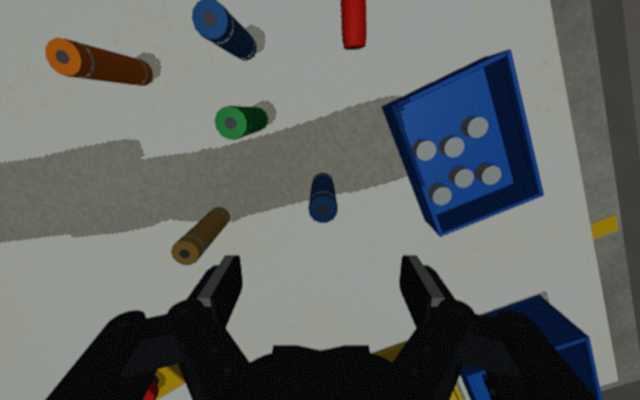

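Blue post's top is at (323,208), predicted (321,211), so the estimate is good to about 3 mm. It stands between the open jaws with no neighbours near.

```bash
python3 -c "
from h import *
print(delta([.650,-.2335,.047]))"
```

```text
[-0.0018  0.0024  0.1514]
```

>>> drive_tool --deltas '[[[-0.001, 0.002, 0.035, 0], [-0.001, 0.002, 0.07, 0], [-0.001, 0.002, 0.105, 0], [-0.001, 0.002, 0.135, 0], [-0.001, 0.002, 0.151, 0]]]'

```text
time: 1.82
tcp_pos: [0.6445, -0.2402, 0.0451]
orientation: [[0.438, 0.899, -0.005], [0.899, -0.438, 0.001], [-0.002, -0.005, -1.0]]
force: [-0.8, -0.2, -0.3]
gripper_width: 0.0857
```

>>> drive_tool --deltas '[[[0, 0, 0, 0], [0, 0, 0, 0], [0, 0, 0, 0], [0, 0, 0, 0], [0, 0, 0, 0]]]' --hand 0 --newtons 60

```text
time: 2.23
tcp_pos: [0.6484, -0.2401, 0.0512]
orientation: [[0.437, 0.899, 0.003], [0.899, -0.437, -0.001], [0.0, 0.003, -1.0]]
force: [-0.4, 0.1, 9.3]
gripper_width: 0.0264
```

>>> drive_tool --deltas '[[[0, 0, 0, 0], [0, 0, 0, 0], [0, 0, 0, 0], [0, 0, 0, 0], [0, 0, 0, 0]]]'

```text
time: 2.65
tcp_pos: [0.6484, -0.2401, 0.0512]
orientation: [[0.437, 0.899, 0.003], [0.899, -0.437, -0.001], [0.0, 0.003, -1.0]]
force: [-1.1, 0.3, 6.8]
gripper_width: 0.0269
```

>>> drive_tool --deltas '[[[0, 0, -0.02, 0], [0, 0, -0.05, 0], [0, 0, -0.09, 0], [0, 0, -0.12, 0], [0, 0, -0.12, 0]]]'

```text
time: 3.07
tcp_pos: [0.6509, -0.2405, 0.1773]
orientation: [[0.437, 0.899, 0.011], [0.899, -0.437, -0.003], [0.002, 0.011, -1.0]]
force: [1.5, -0.0, 0.4]
gripper_width: 0.0267
```

```bash
python3 - <<'E'
from h import *
o=get_obs();print(o['tcp_pos'],o['force'],o['gripper_width'])
c=camera_params('wrist');im=capture('wrist');R=np.array(o['orientation']);t=np.array(o['tcp_pos'])
for z in(-.0187-.035,-.0187+.065):print(w2px(t+R@[0,0,z],'wrist',c))
save('w2.png',im)
s=capture('scene');save('s2.png',s)
cs=[w2px(t+R@[0,0,z],'scene') for z in(-.0187-.035,-.0187+.065)];print(cs)
x,y=np.mean(cs,0).astype(int)
a=cv2.resize(s[max(0,y-60):y+60,max(0,x-80):x+80],(640,480)) if False else s[max(0,y-75):max(0,y-75)+150,max(0,x-100):max(0,x-100)+200]
print(x,y);save('s2c.png',np.vstack([cv2.resize(im[150:400,120:520],None,fx=1,fy=1),cv2.resize(a,(400,300))]))
print(delta([.562+.0158,.236+.0324,.2]),delta([.562-.0158,.236-.0324,.2]))
E
```

```text
[ 0.65086975 -0.24048283  0.17728499] [ 1.52398271 -0.01315386  0.36322733] 0.02669969175182703
[321.30208371 325.61122377]
[320.83563312 224.66140633]
[array([172.99437774,  92.70884847]), array([185.03060121, 131.57109299])]
179 112
[ 0.4264 -0.2853 -0.0294] [ 0.3543 -0.2854 -0.0295]
```

View pics/s2c.png

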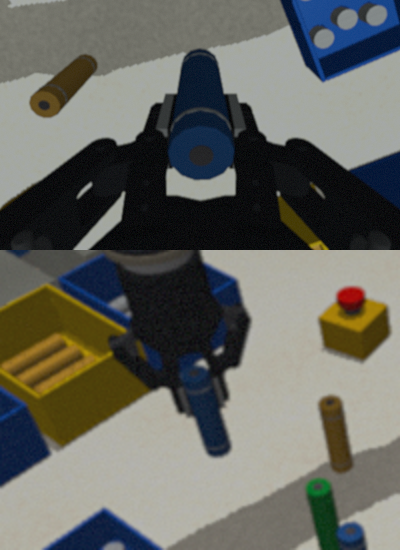

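```bash
python3 - <<'E'
from h import *
from scipy.optimize import fsolve
c=camera_params('wrist');o=get_obs();R=np.array(o['orientation']);t=np.array(o['tcp_pos'])
print(t)
for dx in(0,.004,.008,.012):
    print(dx,'top ctr',w2px(t+R@[dx,0,-.0488],'wrist',c).round(0),'top near/far',w2px(t+R@[dx-.014,0,-.0488],'wrist',c).round(0)[1],w2px(t+R@[dx+.014,0,-.0488],'wrist',c).round(0)[1],'foot far edge',w2px(t+R@[dx+.014,0,.0512],'wrist',c).round(0))
E
```

```text
[ 0.64821468 -0.23982383  0.17139885]
0 top ctr [321. 317.] top near/far 343.0 288.0 foot far edge [321. 205.]
0.004 top ctr [321. 309.] top near/far 336.0 280.0 foot far edge [321. 200.]
0.008 top ctr [321. 301.] top near/far 328.0 271.0 foot far edge [321. 194.]
0.012 top ctr [321. 293.] top near/far 321.0 262.0 foot far edge [321. 189.]
```

Post held upright, sitting about 5.5 mm toward tool +x in the pads. Carrying it to the nearer gap.

>>> drive_tool --deltas '[[[0.02, -0.016, -0.02, 0], [0.05, -0.041, -0.03, 0], [0.08, -0.065, -0.03, 0], [0.11, -0.09, -0.03, 0], [0.14, -0.114, -0.03, 0]]]'

```text
time: 3.58
tcp_pos: [0.6045, -0.0623, 0.1981]
orientation: [[0.437, 0.899, -0.002], [0.899, -0.437, 0.0], [-0.001, -0.002, -1.0]]
force: [0.8, 0.1, -1.3]
gripper_width: 0.0266
```

>>> drive_tool --deltas '[[[0.03, -0.024, 0, 0], [0.06, -0.049, 0, 0], [0.09, -0.073, 0, 0], [0.12, -0.098, 0, 0], [0.15, -0.123, 0, 0]]]'

```text
time: 4.0
tcp_pos: [0.5594, 0.1262, 0.1981]
orientation: [[0.437, 0.9, -0.002], [0.9, -0.437, -0.001], [-0.002, -0.002, -1.0]]
force: [0.3, 1.1, -1.1]
gripper_width: 0.0267
```

>>> drive_tool --deltas '[[[0.02, -0.016, 0, 0], [0.04, -0.032, 0, 0], [0.056, -0.046, 0, 0], [0.056, -0.046, 0, 0], [0.056, -0.046, 0, 0]]]'

```text
time: 4.42
tcp_pos: [0.5428, 0.1965, 0.1981]
orientation: [[0.434, 0.901, -0.002], [0.901, -0.434, -0.0], [-0.001, -0.002, -1.0]]
force: [-0.8, -0.3, -1.4]
gripper_width: 0.027
```

```bash
python3 - <<'E'
from h import *
capture('top')
o=get_obs();print(o['tcp_pos'],o['force'],o['gripper_width'],delta([.5442,.199,.2]))
c=camera_params('wrist');im=capture('wrist')
C=np.array([.5624,.2363,.029])
im=im.copy()
for a in range(0,360,60):
    th=np.radians(4+a);p=w2px(C+[.036*np.cos(th),.036*np.sin(th),0],'wrist',c);print(a,p.round(0))
print('C',w2px(C,'wrist',c).round(0))
np.save('c3.npy',c,allow_pickle=True);save('w3.png',im)
E
```

```text
[0.54338922 0.19486993 0.19822086] [-0.87503767 -0.89036392 -0.58252268] 0.026582544123462323 [ 0.0041 -0.0011 -0.0018]
0 [349. 125.]
60 [320. 108.]
120 [291. 125.]
180 [292. 158.]
240 [320. 174.]
300 [348. 158.]
C [320. 142.]
```

View pics/w3.png

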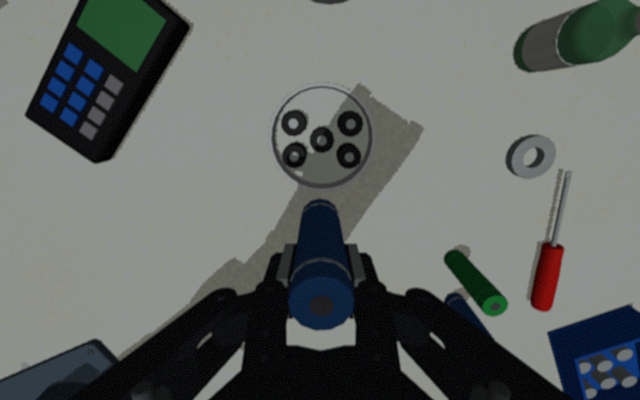

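>>> drive_tool --deltas '[[[0.006, 0.001, 0.03, 0], [0.006, 0.001, 0.065, 0], [0.006, 0.001, 0.095, 0], [0.006, 0.001, 0.105, 0], [0.006, 0.001, 0.105, 0]]]'

```text
time: 4.93
tcp_pos: [0.5462, 0.1982, 0.0917]
orientation: [[0.438, 0.899, -0.005], [0.899, -0.438, -0.003], [-0.005, -0.003, -1.0]]
force: [-0.9, 0.0, -0.7]
gripper_width: 0.0265
```

>>> drive_tool --deltas '[[[0, 0, 0, 0], [0, 0, 0, 0], [0, 0, 0, 0]]]'

```text
time: 5.18
tcp_pos: [0.5487, 0.2005, 0.0962]
orientation: [[0.437, 0.899, 0.003], [0.899, -0.437, 0.001], [0.002, 0.002, -1.0]]
force: [-0.3, -0.9, -1.2]
gripper_width: 0.0266
```

```bash
python3 - <<'E'
from h import *
o=get_obs();print(o['tcp_pos'],o['force'],o['gripper_width'],delta([.5471,.2005,.06]))
c=camera_params('wrist');im=capture('wrist')
C=np.array([.5652,.2378,.029]);u=np.array([.437,.9,0]);v=np.array([.9,-.437,0])
for n,a in(('C',C),('P+',C+.036*u),('P-',C-.036*u),('UL',C+.018*u-.0312*v),('UR',C+.018*u+.0312*v)):print(n,w2px(a,'wrist',c).round(0))
R=np.array(o['orientation']);t=np.array(o['tcp_pos'])
print('foot far',w2px(t+R@[.0055+.014,0,.0512],'wrist',c).round(0))
save('w4.png',im[:380,140:500])
s=capture('scene');save('s4.png',s)
cv2.imwrite('pics/v4.png',np.hstack([im[60:360,140:500,::-1],cv2.resize(s[160:290,320:480],(369,300))[...,::-1]]))
E
```

```text
[0.54874297 0.20046939 0.0961609 ] [-0.32464157 -0.92884639 -1.1836768 ] 0.026635143867066204 [-0.0008 -0.0016  0.0362]
C [319. 165.]
P+ [319. 116.]
P- [319. 209.]
UL [277. 141.]
UR [361. 141.]
foot far [321. 198.]
```

View pics/v4.png

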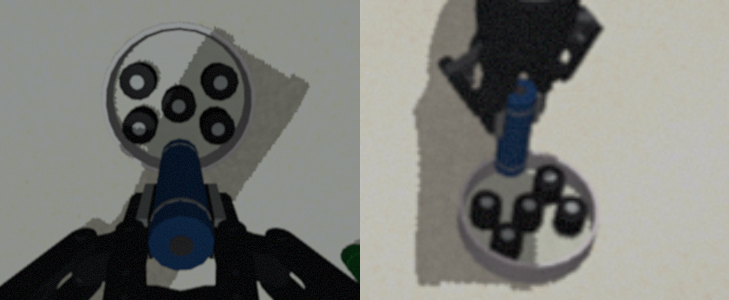

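>>> drive_tool --deltas '[[[0, -0.001, 0.01, 0], [0, -0.001, 0.02, 0], [0, -0.001, 0.03, 0], [0, -0.001, 0.036, 0], [0, -0.001, 0.036, 0]]]'

```text
time: 5.7
tcp_pos: [0.5455, 0.2002, 0.0562]
orientation: [[0.437, 0.9, -0.003], [0.9, -0.437, -0.001], [-0.002, -0.002, -1.0]]
force: [-0.7, -0.3, -1.3]
gripper_width: 0.0269
```

>>> drive_tool --deltas '[[[0, 0, 0, 0], [0, 0, 0, 0], [0, 0, 0, 0]]]'

```text
time: 5.95
tcp_pos: [0.5469, 0.2008, 0.0586]
orientation: [[0.437, 0.9, 0.001], [0.9, -0.437, 0.0], [0.001, 0.0, -1.0]]
force: [0.4, 0.5, -0.5]
gripper_width: 0.0265
```

>>> drive_tool --deltas '[[[0, 0, 0.002, 0], [0, 0, 0.0035, 0], [0, 0, 0.0035, 0], [0, 0, 0.0035, 0]]]'

```text
time: 6.28
tcp_pos: [0.547, 0.2008, 0.0552]
orientation: [[0.437, 0.9, 0.001], [0.9, -0.437, 0.0], [0.001, 0.001, -1.0]]
force: [-0.8, 0.1, 3.1]
gripper_width: 0.027
```

>>> drive_tool --deltas '[[[0, 0, 0, 0], [0, 0, 0, 0], [0, 0, 0, 0], [0, 0, 0, 0], [0, 0, 0, 0]]]' --hand 80

```text
time: 6.7
tcp_pos: [0.5466, 0.2007, 0.0547]
orientation: [[0.437, 0.9, -0.0], [0.9, -0.437, -0.0], [-0.0, -0.0, -1.0]]
force: [-0.2, 0.3, -0.1]
gripper_width: 0.0683
```

>>> drive_tool --deltas '[[[0, 0, -0.02, 0], [0, 0, -0.05, 0], [0, 0, -0.09, 0], [0, 0, -0.13, 0], [0, 0, -0.15, 0]]]'

```text
time: 7.12
tcp_pos: [0.5479, 0.2014, 0.2094]
orientation: [[0.437, 0.9, 0.005], [0.9, -0.437, 0.002], [0.004, 0.003, -1.0]]
force: [1.2, 0.4, -0.2]
gripper_width: 0.0684
```

```bash
python3 - <<'E'
from h import *
o=get_obs();print(o['tcp_pos'],o['force'],o['gripper_width'],delta([.637,-.0585,.2]))
c=camera_params('wrist');im=capture('wrist');s=capture('scene')
C=np.array([.5652,.2378,.104]);u=np.array([.437,.9,0])
print('P- top z104',w2px(C-.036*u,'wrist',c).round(0),'scene mid',w2px(C-.036*u-[0,0,.05],'scene').round(0))
cv2.imwrite('pics/v5.png',np.hstack([im[60:360,140:500,::-1],cv2.resize(s[160:290,320:480],(369,300))[...,::-1]]))
E
```

```text
[0.54788349 0.20140284 0.2094294 ] [ 1.19650746  0.3813849  -0.1524892 ] 0.06844182968990717 [-0.1949  0.1937  0.0093]
P- top z104 [320. 195.] scene mid [385. 227.]
```

View pics/v5.png

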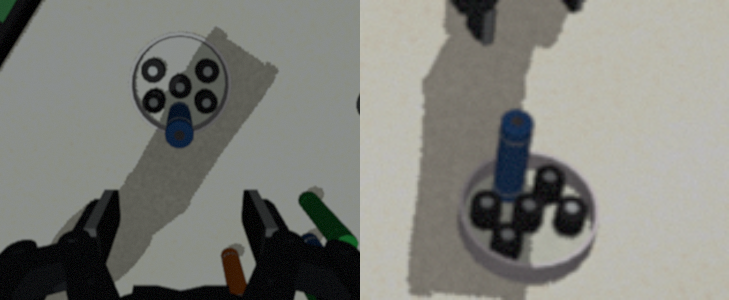

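First post stands upright in its gap: wrist top at (319,194), predicted (320,195). Now the second blue post.

>>> drive_tool --deltas '[[[-0.028, 0.028, 0, 0], [-0.056, 0.056, 0, 0], [-0.084, 0.084, 0, 0], [-0.112, 0.112, 0, 0], [-0.14, 0.14, 0, 0]]]' --hand 100

```text
time: 7.63
tcp_pos: [0.6113, 0.0117, 0.2038]
orientation: [[0.436, 0.9, -0.001], [0.9, -0.436, -0.0], [-0.001, -0.001, -1.0]]
force: [0.6, 0.3, 0.4]
gripper_width: 0.0855
```

>>> drive_tool --deltas '[[[-0.028, 0.028, 0, 0], [-0.055, 0.054, 0.005, 0], [-0.055, 0.054, 0.009, 0], [-0.055, 0.054, 0.009, 0], [-0.055, 0.054, 0.009, 0]]]'

```text
time: 8.05
tcp_pos: [0.6353, -0.059, 0.1945]
orientation: [[0.437, 0.9, -0.002], [0.9, -0.437, 0.001], [-0.0, -0.002, -1.0]]
force: [-0.8, 0.7, 0.3]
gripper_width: 0.0853
```

```bash
python3 - <<'E'
from h import *
capture('top');capture('top')
o=get_obs();c=camera_params('wrist');im=capture('wrist')
print(o['tcp_pos'],delta([.638,-.058,.2]),w2px([.638,-.058,.1],'wrist',c),w2px([.638,-.058,0],'wrist',c))
np.save('c6.npy',c,allow_pickle=True);save('w6.png',im)
E
```

```text
[ 0.63566443 -0.05767494  0.19550399] [ 0.0006  0.0021 -0.0042] [323.31343555 202.19960318] [322.56951781 176.1430083 ]
```

View pics/w6.png

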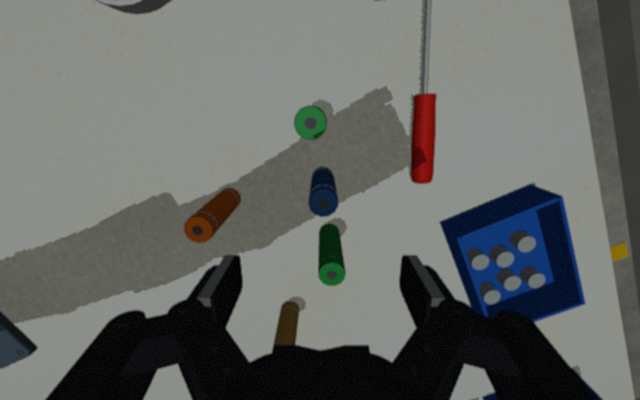

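>>> drive_tool --deltas '[[[0.001, 0.002, 0.035, 0], [0.001, 0.002, 0.07, 0], [0.001, 0.002, 0.105, 0], [0.001, 0.002, 0.135, 0], [0.001, 0.002, 0.147, 0]]]'

```text
time: 8.62
tcp_pos: [0.6359, -0.0579, 0.0451]
orientation: [[0.435, 0.901, -0.005], [0.901, -0.435, 0.001], [-0.002, -0.005, -1.0]]
force: [-0.4, -0.2, 0.9]
gripper_width: 0.0853
```

>>> drive_tool --deltas '[[[0, 0, 0, 0], [0, 0, 0, 0], [0, 0, 0, 0], [0, 0, 0, 0], [0, 0, 0, 0]]]' --hand 0

```text
time: 9.03
tcp_pos: [0.6393, -0.0594, 0.0507]
orientation: [[0.437, 0.9, 0.003], [0.9, -0.437, -0.0], [0.001, 0.003, -1.0]]
force: [-1.9, 0.6, 11.2]
gripper_width: 0.0268
```

>>> drive_tool --deltas '[[[0, 0, 0, 0], [0, 0, 0, 0], [0, 0, 0, 0]]]'

```text
time: 9.28
tcp_pos: [0.6394, -0.0594, 0.0508]
orientation: [[0.437, 0.9, 0.003], [0.9, -0.437, -0.0], [0.001, 0.003, -1.0]]
force: [-0.2, 0.6, 7.4]
gripper_width: 0.0265
```

>>> drive_tool --deltas '[[[0, 0, -0.02, 0], [0, 0, -0.05, 0], [0, 0, -0.09, 0], [0, 0, -0.13, 0], [0, 0, -0.15, 0]]]'

```text
time: 9.7
tcp_pos: [0.6399, -0.0594, 0.2046]
orientation: [[0.437, 0.899, 0.006], [0.899, -0.437, -0.0], [0.003, 0.006, -1.0]]
force: [1.9, -0.2, -2.0]
gripper_width: 0.0267
```

```bash
python3 - <<'E'
from h import *
C=np.array([.5652,.2378,.2]);u=np.array([.437,.9,0])
o=get_obs();print(o['tcp_pos'],o['force'],delta(C+.036*u))
E
```

```text
[ 0.63985375 -0.05944877  0.20462209] [ 1.91413869 -0.2442138  -1.96548738] [ 0.2707 -0.1971  0.0042]
```

>>> drive_tool --deltas '[[[0.03, -0.022, 0, 0], [0.06, -0.044, 0, 0], [0.09, -0.066, 0, 0], [0.12, -0.088, 0, 0], [0.15, -0.11, 0, 0]]]'

```text
time: 10.12
tcp_pos: [0.6042, 0.125, 0.1997]
orientation: [[0.437, 0.899, 0.001], [0.899, -0.437, 0.0], [0.001, 0.001, -1.0]]
force: [0.6, -0.5, -2.1]
gripper_width: 0.0272
```

>>> drive_tool --deltas '[[[0.03, -0.022, 0, 0], [0.06, -0.044, 0, 0], [0.09, -0.066, 0, 0], [0.12, -0.087, 0, 0], [0.12, -0.087, 0, 0]]]'

```text
time: 10.53
tcp_pos: [0.5755, 0.2798, 0.1997]
orientation: [[0.427, 0.904, -0.001], [0.904, -0.427, 0.007], [0.006, -0.004, -1.0]]
force: [-0.2, 2.0, -2.1]
gripper_width: 0.0266
```

>>> drive_tool --deltas '[[[0, 0, 0.02, 0], [0, 0, 0.04, 0], [0, 0, 0.05, 0], [0, 0, 0.05, 0], [0, 0, 0.05, 0]]]'

```text
time: 10.95
tcp_pos: [0.579, 0.2691, 0.1491]
orientation: [[0.437, 0.899, -0.0], [0.899, -0.437, -0.0], [-0.0, -0.0, -1.0]]
force: [0.3, -0.4, -1.7]
gripper_width: 0.0272
```

```bash
python3 - <<'E'
from h import *
capture('top');capture('top')
o=get_obs();c=camera_params('wrist');im=capture('wrist');s=capture('scene')
C=np.array([.5652,.2378,.2]);u=np.array([.437,.9,0])
R=np.array(o['orientation']);t=np.array(o['tcp_pos']);print(t,delta(C+.036*u),o['gripper_width'])
for dx in(-.004,0,.004):print(dx,w2px(t+R@[dx,0,-.0492],'wrist',c).round(0),w2px(t+R@[dx+.014,0,.0508],'wrist',c).round(0))
cv2.imwrite('pics/v7.png',np.hstack([im[60:360,140:500,::-1],cv2.resize(s[140:290,310:494],(369,300))[...,::-1]]))
E
```

```text
[0.57965818 0.26960618 0.15007573] [ 0.0012  0.001  -0.0499] 0.02683990004152184
-0.004 [321. 325.] [321. 210.]
0 [321. 317.] [321. 205.]
0.004 [321. 310.] [321. 200.]
```

View pics/v7.png

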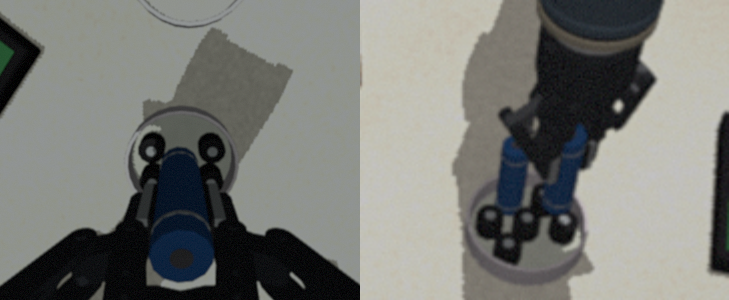

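Post upright, centred in the pads to within ~1 mm. The four outer spacers are clear on both sides of the gap. Lowering.

>>> drive_tool --deltas '[[[0.002, 0.001, 0.02, 0], [0.002, 0.001, 0.04, 0], [0.002, 0.001, 0.055, 0], [0.002, 0.001, 0.055, 0], [0.002, 0.001, 0.055, 0]]]'

```text
time: 11.57
tcp_pos: [0.5807, 0.2708, 0.094]
orientation: [[0.437, 0.9, -0.001], [0.9, -0.437, -0.0], [-0.0, -0.0, -1.0]]
force: [-0.2, 0.7, -1.5]
gripper_width: 0.0266
```

>>> drive_tool --deltas '[[[0, 0, 0, 0], [0, 0, 0.008, 0], [0, 0, 0.016, 0], [0, 0, 0.024, 0], [0, 0, 0.032, 0]]]'

```text
time: 11.98
tcp_pos: [0.5807, 0.2708, 0.0611]
orientation: [[0.437, 0.9, -0.0], [0.9, -0.437, -0.0], [-0.0, 0.0, -1.0]]
force: [-0.4, -0.5, -2.0]
gripper_width: 0.0268
```

>>> drive_tool --deltas '[[[0, 0, 0, 0], [0, 0, 0, 0], [0, 0, 0, 0]]]'

```text
time: 12.23
tcp_pos: [0.5808, 0.2709, 0.0618]
orientation: [[0.437, 0.9, -0.0], [0.9, -0.437, 0.0], [-0.0, -0.0, -1.0]]
force: [1.0, 0.7, -1.9]
gripper_width: 0.0267
```

>>> drive_tool --deltas '[[[0, 0, 0.003, 0], [0, 0, 0.006, 0], [0, 0, 0.007, 0], [0, 0, 0.007, 0], [0, 0, 0.007, 0]]]'

```text
time: 12.65
tcp_pos: [0.5808, 0.2709, 0.0549]
orientation: [[0.437, 0.9, 0.0], [0.9, -0.437, 0.0], [0.0, 0.0, -1.0]]
force: [0.3, 0.7, -0.7]
gripper_width: 0.027
```

>>> drive_tool --deltas '[[[0, 0, 0, 0], [0, 0, 0, 0], [0, 0, 0, 0], [0, 0, 0, 0], [0, 0, 0, 0]]]' --hand 80

```text
time: 13.07
tcp_pos: [0.5808, 0.2709, 0.0549]
orientation: [[0.437, 0.9, 0.0], [0.9, -0.437, 0.0], [0.0, 0.0, -1.0]]
force: [-0.4, 0.3, 0.2]
gripper_width: 0.0684
```

>>> drive_tool --deltas '[[[0, 0, -0.02, 0], [0, 0, -0.05, 0], [0, 0, -0.09, 0], [0, 0, -0.13, 0], [0, 0, -0.15, 0]]]'

```text
time: 13.48
tcp_pos: [0.582, 0.2717, 0.2099]
orientation: [[0.437, 0.9, 0.005], [0.9, -0.437, 0.003], [0.005, 0.003, -1.0]]
force: [1.7, -0.3, 0.6]
gripper_width: 0.0683
```

>>> drive_tool --deltas '[[[-0.03, 0, 0, 0], [-0.06, 0, 0, 0], [-0.08, 0, 0, 0], [-0.08, 0, 0, 0], [-0.08, 0, 0, 0]]]'

```text
time: 13.9
tcp_pos: [0.5458, 0.1978, 0.2053]
orientation: [[0.438, 0.899, 0.001], [0.899, -0.438, -0.0], [0.0, 0.001, -1.0]]
force: [0.2, 0.7, -0.1]
gripper_width: 0.0684
```

```bash
python3 - <<'E'
from h import *
capture('top');capture('top')
o=get_obs();c=camera_params('wrist');im=capture('wrist');s=capture('scene')
C=np.array([.5652,.2378,.0]);u=np.array([.437,.9,0])
for k in(1,-1):
  for z in(.004,.104):print(k,z,w2px(C+k*.036*u+[0,0,z],'wrist',c).round(0)-[140,60],((w2px(C+k*.036*u+[0,0,z],'scene')-[310,140])*2).round(0)+[360,0])
cv2.imwrite('pics/v8.png',np.hstack([im[60:360,140:500,::-1],cv2.resize(s[140:290,310:494],(368,300))[...,::-1]]))
print(o['tcp_pos'],o['force'])
E
```

```text
1 0.004 [181.  51.] [543. 259.]
1 0.104 [182.  52.] [555. 200.]
-1 0.004 [181. 111.] [506. 204.]
-1 0.104 [181. 134.] [515. 143.]
[0.54608274 0.19984578 0.20500695] [-0.17811632  0.07384249  1.1280532 ]
```

View pics/v8.png

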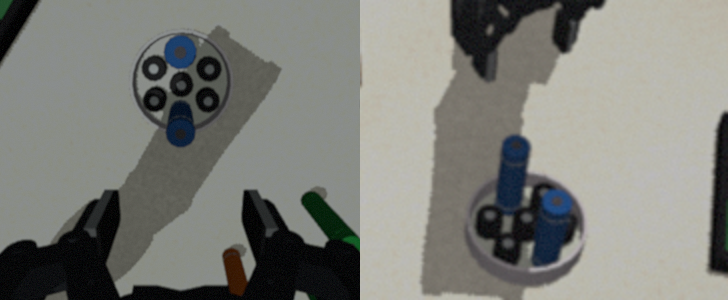

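Both posts stand upright in the gaps. Their tops in the wrist view are at (180,52) and (180,134), predicted (182,52) and (181,134). The scene view agrees, and the gripper is clear of everything.

```bash
python3 -c "
from h import *
print(manip.hand_in())"
```

```text
the job is handed in; nothing more can be done
None
```

Both blue posts now stand upright in the two free places of the tray nearest the base, making the hexagon. I did not touch the orange, brass or green posts, and I handed the job in at about 14 s of the 54 s allowed.

In the last check, both post tops were within about 2 pixels (roughly 2 mm) of where they should appear in the wrist view. The scene view agreed. The gripper was open and clear of everything, and the last force reading was about 1 N. The highest wrist force I saw was about 11 N, when the fingers closed on the second post.

One thing was off on the way: I gripped the first post about 5.5 mm off-centre in the pads. I measured that and allowed for it when placing. No check failed at the end.

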